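# Seal a moulded sample in the dry box

## Task

Lay the moulded comb that still has its upright stem flat inside the open grey dry box and let go of it. Then swing the lid down and press its front edge steadily against the gasket until the latch tongue catches and holds the lid shut; do not ram it, the box cracks above 35 N. Leave the other things on the table where they are.

Things in the scene. Friction and masses are not known exactly. Their poses are not given: they have to be found in the camera images.
- sample: the moulded part: cream plastic comb plate 108 x 82 x 4 mm (long side along its x) with an upright square stem in its middle, 12 x 12 mm, sides along x and y, top 49 mm above the underside; about 60 g. Origin at the centre of its underside. The other two combs have no stem.
- drybox: fixed grey open box, outside 144 (x) x 190 (y) mm, walls 5 mm thick, 66 mm high, floor 5 mm thick; free inside from 61 mm before to 67 mm behind the origin in x, 180 mm in y. Origin at the centre of its underside; +x side: lid hinge, -x side (front): latch, and along the front wall a black rubber gasket bar. No part of it or its lid may be pushed with more than 35 N.
- hinge (a point): point on the middle of the lid's hinge line, fixed to the box, 74 mm behind (+x) and 74 mm above the box's origin, at the level of the underside of the shut lid; axes as the box's. The lid is a light grey plate, 152 mm from hinge to free edge, 196 mm wide, 8 mm thick, 250 g, with a lip 8 mm beyond its free edge that goes under the latch tongue.
- lid (a joint): lid angle in rad: 0 level, 1.57 upright, more leans to +x. Stiff hinge: it stays where it is left (2 to 5 N at its edge moves it). It meets the gasket at 0.07 to 0.14. Latched it rests at 0 to 0.055: the height of the front rim with gasket and latch, and so where it catches, differs by up to 7 mm from box to box. If not caught, the gasket lifts it to above 0.065 when let go.
- lid_press (a point): centre of the ribbed thumb pad on the lid's outer (upper) face, 135 mm from the hinge, mid-width; z points out of that face, +x from pad to hinge. Pressed here the lid resists over about 10 mm of travel, rising to 14 to 22 N; then the force drops by 4 N or more as the tongue slips over the lip; it has caught 1 to 2 mm after that drop begins, and 1 to 2 mm deeper comes a hard stop.
- latch (a joint): how far the spring tongue of the latch is pushed back (away from the lid), in m: 0 at rest, about 0.005 as the lip passes, under 0.001 once it has caught. Steel tongue 40 mm wide, bevelled on top, in a black housing 62 mm wide at the middle of the box's front that reaches 110 mm in front of the box's origin and up to 98 mm high.
- flat_a: bystander: flat cream comb without a stem, 90 x 64 x 4 mm; origin at the centre of its underside
- flat_b: bystander: a second flat comb like flat_a; origin at the centre of its underside
- cutters: bystander: side cutters with black grips, 150 x 45 x 14 mm, lying; origin near the middle of the underside
- caliper: bystander: vernier caliper, 220 x 60 x 12 mm, lying; origin at the middle of its beam
- tape: bystander: roll of packing tape lying flat, 100 mm across, 45 mm high; origin at the centre of its underside
- mug: bystander: white mug, 76 mm across, 90 mm high; origin at the centre of its underside
- jar: bystander: white jar with a cap, 66 mm across, 85 mm high; origin at the centre of its underside
There are look-alikes about, which are no part of the job. Leave any orange look-alike of the sample alone.

How it is judged:
On the way, in this order (a step that is already met when the one before it is completed fails the run):
1. the stemmed comb lies flat inside the box, let go, with the lid still open (x of sample in the frame of drybox between -0.035 and 0.035 m and y of sample in the frame of drybox between -0.06 and 0.06 m and z of sample in the frame of drybox below 0.012 m and angle between sample's own z axis and vertical below 0.12 rad and contact force between sample and the fingers below 0.1 N and linear speed of sample below 0.02 m/s and value of joint lid above 0.6 rad), for 0.2 s.
2. the lid has been swung down onto the gasket (value of joint lid below 0.15 rad), for 0.05 s.
At the end, for the whole second after the job is handed in: The stemmed comb lies flat (within 0.12 rad) and at rest on the floor inside the box, and the lid is held shut by the latch with nobody pressing: lid angle below 0.06 rad, tongue sprung back to within 1.5 mm of rest (x of sample in the frame of drybox between -0.035 and 0.035 m and y of sample in the frame of drybox between -0.06 and 0.06 m and z of sample in the frame of drybox below 0.012 m and angle between sample's own z axis and vertical below 0.12 rad and value of joint lid below 0.06 rad and value of joint latch below 0.0015 m and linear speed of sample below 0.02 m/s); the robot touches nothing.
It fails at once if the robot pushed on the box, its lid or its latch with more than 35 N (contact force between drybox and the fingers above 35 N or contact force between drybox and the arm above 35 N).
It fails at once if another thing on the table was moved by more than 30 mm (distance of any of flat_a, flat_b, cutters, caliper, tape, mug, jar from where it was at the start of the episode above 0.03 m).
It also fails if it takes over 64 s, if anything falls off the work surface, if the arm or the gripper's body presses on something with over 40 N, if the wrist force passes 120 N, or if a joint passes its speed limit or range.

## Robot

A 7-joint arm with a two-finger parallel gripper is mounted at the origin on the work surface. World frame = base frame: x ahead of the robot, y to its left, z up, the work surface at z = 0. Lengths are in m, angles in rad, forces in N, time in s.
With the tool pointing down it reaches from about 0.4 to 0.9 m from the base axis. Payload 5.6 kg.
Tool frame: the origin (TCP) lies midway between the tips of the shut fingers; the grasp point (between the pads) lies 19 mm behind it; y points along the fingers, z is the direction in which the jaws open and shut, and the axes are right-handed (so a half turn about y gives the same grasp; the last joint's range is limited). The gripper opens to 92 mm and grips with 3 to 60 N. Pads are 20 mm wide; open, the fingers measure 128 mm over their backs; the gripper's body (75 mm by 189 mm) begins 69 mm behind the grasp point.
Start: joints at [-1.256, 0.468, -0.012, 1.603, 0.006, 1.071, -0.056], TCP at [0.228, 0.609, 0.176] pointing down, gripper open.
Joint ranges: [-2.53, 2.53], [-0.31, 2.02], [-1.57, 1.55], [0.28, 2.44], [-1.29, 4.43], [0.15, 1.84], [-2.92, 2.92]. Speed limits (rad/s): [2.57, 2.57, 3.14, 3.14, 3.14, 3.14, 3.14].

## Interface

Orientations are given as a 3x3 rotation matrix whose columns are the frame's x, y, z axes.
In Python, from station import env, effector, solver, viewer, workorder, search_frame, tip_of gives the robot as it stands. Calls block until the motion is done:
- env.reach(position, orientation): joint-space move of the TCP to a pose.
- env.movel(position, frame=None, rate=0.15): straight line of the TCP; frame=None keeps the orientation; rate is the mean speed in m/s.
- env.goto_joints(angles): joint-space move.
- effector.release() and effector.grasp(squeeze=None): open the fingers fully, or close them until they stop; squeeze is the grip in N (None keeps the last).
- env.pause(seconds).
- solver.inverse_kinematics(position, orientation): joint angles nearest the present ones, or None.
- env.sense(): the state.
- viewer.read_camera(name): name is "scene" or "top" or "wrist"; returns (picture, depth): 384x512x3 uint8, red, green, blue; 384x512 float32, m along the optical axis (not along the pixel's ray), 0 where there is no reading.
- viewer.camera_info(name): a dict with "intrinsics" (3x3 intrinsics, pixels), "eye" and "rotation" of the camera in the world; the wrist camera has in their place "T_tool_cam" (4x4, takes a point from camera to tool coordinates, whose origin is the TCP and whose axes are the tool frame's). Camera axes: x right, y up, looking along -z (the intrinsics and any distortion apply to the point x, -y, -z); pixel columns grow to the right and rows downward; lengths in m; the calibration is good to about 2 mm. A picture is of the moment at which its call begins: read the wrist's pose just before it. camera_info takes no time and is no camera call.
A pose or a line that the arm cannot do raises env.PlanningError and nothing moves.
- workorder.finish_job(): hands the job in, once; it reports no verdict.
Trained networks look in the newest picture that a camera, given by its name, has taken for a name from the list of things; names that differ only in an ending like _2 or _b are one class to them, and where a whole thing is asked for, a point or a joint stands for the part that bears it (a point fixed in the world has none). Each returns a list of dicts, best first, with "score" (0 to 1); they miss things now and then, are a little off and sometimes report something else, mostly with a low value. They report only what shows in the picture. A call takes as long as a camera call. They do not tell look-alikes from the thing itself.
- search_frame(camera, name): "at" ([x, y, z] in m, in world coordinates, good to about 4 mm: the middle of the surface that is visible of it).
- tip_of(camera, name): "at" ([x, y, z] in m, in world coordinates, good to about 4 mm: a listed point, or the origin of a listed thing).
The state is a dict: "t": time; "joint_positions": joint angles; "joint_velocities": joint speeds; "tau": joint torques, N m; "ee_pos": TCP position; "tcp_rot": TCP orientation; "wrist_force": force on the tool from outside, world axes, zero at the start; "moment": the same for the moment, N m; "gripper_width": finger opening in m.
Only numpy, scipy, OpenCV 4.12 (cv2) and the standard library are available. Lean on these libraries where they do the work, as an engineer would, in place of code of your own. Each camera call takes 0.05 s, during which the arm holds its last target.

## Working session

There is one attempt and no reset: what is moved stays moved. The work goes in short steps, each a Python script; the robot and the scene stay as the last script left them, time stands still between calls to the robot, and variables do not carry over. Pictures are saved under pics/ and viewed, and the job is handed in when it is done.

```bash
ls; mkdir -p pics
python3 - <<'E'
from station import env, effector, solver, viewer, workorder, search_frame, tip_of
import cv2, numpy as np
s=env.sense(); print(s['t'],s['ee_pos'],s['tcp_rot'],s['wrist_force'],s['gripper_width'])
for c in ("scene","top"):
    p,d=viewer.read_camera(c); cv2.imwrite(f"pics/{c}0.png",p[:,:,::-1]); np.save(f"pics/{c}0.npy",d)
    print(c,viewer.camera_info(c))
    for n in ("sample","drybox","lid","lid_press","hinge","latch","flat_a","mug","jar","tape","cutters","caliper"):
        for k,f in (("S",search_frame),("T",tip_of)):
            try: print(c,n,k,[(np.round(r['at'],3).tolist(),round(r['score'],2)) for r in f(c,n)][:4])
            except Exception as e: print(c,n,k,e)
print(viewer.camera_info("wrist"))
E
```

```text
pics
0.0 [0.22748222 0.60821582 0.17485169] [[ 9.36644127e-01 -4.97653234e-04  3.50282075e-01]
 [-3.50282408e-01 -1.67527570e-03  9.36642636e-01]
 [ 1.20695812e-04 -9.99998473e-01 -1.74345632e-03]] [-0.69998933 -0.48306228  0.23380881] 0.09163236315618173
scene {'intrinsics': array([[467.21547205,   0.        , 258.30119645],
       [  0.        , 467.21547205, 190.09551573],
       [  0.        ,   0.        ,   1.        ]]), 'eye': array([1.59333413, 0.10154184, 1.27629628]), 'rotation': array([[-0.06592021, -0.74909881,  0.65917031],
       [ 0.9977795 , -0.04318486,  0.05070634],
       [-0.00951788,  0.66104919,  0.7502822 ]])}
scene sample S [([0.813, 0.095, 0.006], 0.93), ([0.721, -0.293, -0.003], 0.75), ([0.622, 0.165, 0.004], 0.73)]
scene sample T [([0.615, 0.166, 0.002], 0.69), ([0.717, -0.297, -0.005], 0.58), ([0.807, 0.093, 0.002], 0.57)]
scene drybox S [([0.612, -0.148, 0.105], 0.78)]
scene drybox T [([0.532, -0.153, 0.004], 0.66), ([0.648, -0.437, 0.002], 0.43)]
scene lid S [([0.613, -0.16, 0.16], 0.73)]
scene lid T it knows: caliper, cutters, drybox, flat, hinge, jar,
[... 2624 characters left out ...]
8)]
top cutters T [([0.333, 0.365, -0.002], 0.85), ([0.294, -0.375, -0.002], 0.72)]
top caliper S [([0.73, -0.06, 0.005], 0.54)]
top caliper T [([0.696, -0.064, -0.0], 0.56)]
{'intrinsics': array([[303.72369473,   0.        , 254.67567937],
       [  0.        , 303.72369473, 194.4368244 ],
       [  0.        ,   0.        ,   1.        ]]), 'T_tool_cam': array([[ 3.14916626e-04, -9.69082287e-01, -2.46737557e-01,
        -6.88970478e-02],
       [-1.03505419e-03,  2.46737121e-01, -9.69081896e-01,
        -2.08664801e-01],
       [ 9.99999415e-01,  5.60566743e-04, -9.25351059e-04,
        -2.91753440e-04],
       [ 0.00000000e+00,  0.00000000e+00,  0.00000000e+00,
         1.00000000e+00]])}
```

View pics/scene0.png

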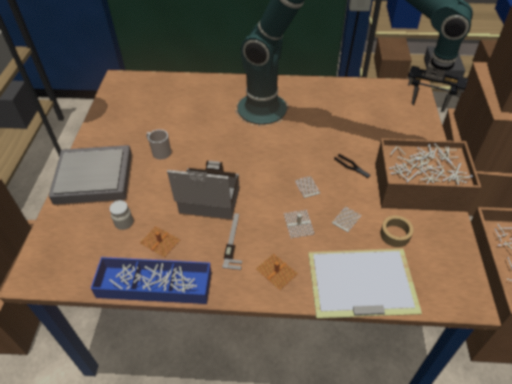

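View pics/top0.png

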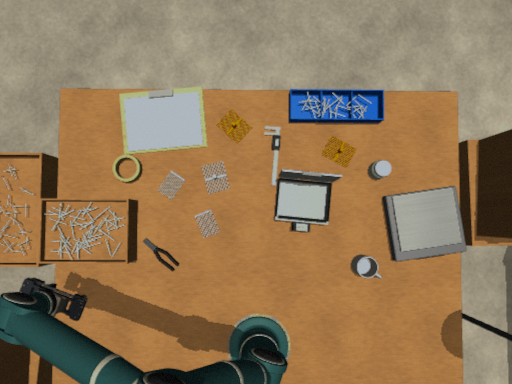

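The cream stemmed comb is at scene px (298,222) and top px (215,177). The two orange look-alikes are at top px (235,125) and (338,150). The box, with its lid upright, is at top px (303,200), with the latch facing the robot. I'll look closer with the wrist camera.

```bash
cat > h.py <<'E'
from station import env, effector, solver, viewer, workorder, search_frame, tip_of
import cv2, numpy as np
def R(psi):
    c,s=np.cos(psi),np.sin(psi)
    return np.array([[c,0,-s],[s,0,c],[0,-1,0.]])
def wrist(name):
    s=env.sense(); p,d=viewer.read_camera("wrist")
    cv2.imwrite(f"pics/{name}.png",p[:,:,::-1])
    T=np.eye(4);T[:3,:3]=s['tcp_rot'];T[:3,3]=s['ee_pos']
    T=T@viewer.camera_info("wrist")["T_tool_cam"]; np.savez(f"pics/{name}.npz",p=p,d=d,T=T)
    return p,d,T
def cloud(cam,d,T=None):
    ci=viewer.camera_info(cam);K=ci["intrinsics"]
    if T is None: T=np.eye(4);T[:3,:3]=ci["rotation"];T[:3,3]=ci["eye"]
    v,u=np.mgrid[:d.shape[0],:d.shape[1]]
    c=np.stack([(u-K[0,2])/K[0,0]*d,-(v-K[1,2])/K[1,1]*d,-d],-1)
    return c@T[:3,:3].T+T[:3,3]
E
python3 - <<'E'
from h import *
env.reach([0.60,0.165,0.22],R(-0.1))
p,d,T=wrist("w1")
s=env.sense();print(s['t'],s['ee_pos'],s['joint_positions'],s['wrist_force'])
print(viewer.camera_info("wrist").keys())
print(search_frame("wrist","sample"),tip_of("wrist","sample"))
E
```

```text
4.4333 [0.59959668 0.16644045 0.21986587] [-0.49175815  0.3803768   0.22086974  1.64027118 -0.09056027  1.13114017
  1.2252536 ] [-0.74715464 -0.56744716  0.31553828]
dict_keys(['intrinsics', 'T_tool_cam'])
[{'at': [0.6114, 0.168, 0.0042], 'score': 0.93}, {'at': [0.7799, 0.0951, 0.0073], 'score': 0.64}] [{'at': [0.8115, 0.0992, 0.0037], 'score': 0.8}, {'at': [0.6194, 0.1638, 0.0048], 'score': 0.69}]
```

View pics/w1.png

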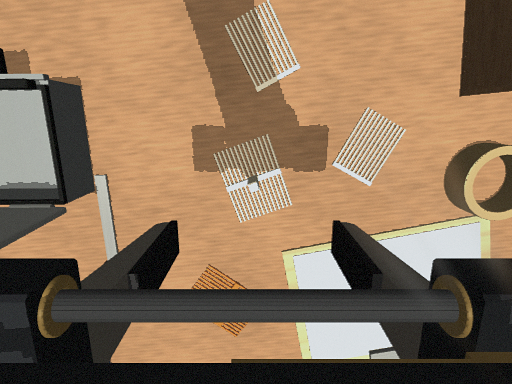

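Wrist view: the stemmed comb is at px (253,180), stem at (252,182), with its long side running up and down the picture. I'll fit its outline.

Run:
```python
from h import *
z=np.load("pics/w1.npz");p,d,T=z['p'],z['d'],z['T']
P=cloud("wrist",d,T)
hsv=cv2.cvtColor(p,cv2.COLOR_RGB2HSV)
m=(np.hypot(P[...,0]-.617,P[...,1]-.165)<.085)&(hsv[...,1]<70)&(hsv[...,2]>110)&(d>0)
K=viewer.camera_info("wrist")["intrinsics"]
# project to plane z=.004 along rays
o=T[:3,3]; Q=P-o; q=o+Q*((0.004-o[2])/Q[...,2])[...,None]
pts=q[m&(P[...,2]<.015)][:,:2]
r=cv2.minAreaRect((pts*1000).astype(np.float32));print(r,m.sum()); print(cv2.boxPoints(r))
st=P[m&(P[...,2]>.03)];print("stem",len(st),st.mean(0) if len(st) else 0,st.max(0),st.min(0))
tab=P[250:,420:][...,2];print("P z med",np.median(P[180:250,20:60][...,2]),np.median(P[60:90,320:450][...,2]))
# yaw via hough: bar line
v=p.copy();v[m]=(255,0,0)
cv2.imwrite("pics/m1.png",cv2.resize(v[90:260,170:340],None,fx=4,fy=4,interpolation=0)[:,:,::-1])
```

```text
((616.8201904296875, 162.60186767578125), (108.24790954589844, 82.21118927001953), 15.111059188842773) 2449
[[553.8518  188.17651]
 [575.28357 108.80799]
 [679.7886  137.02722]
 [658.3568  216.39575]]
stem 193 [0.60227842 0.19142505 0.19423387] [0.62332232 0.23412462 0.35289441] [0.57289679 0.10545694 0.03747853]
P z med 0.033060669089992806 -8.032738940569328e-05<stdin>:8: RuntimeWarning: divide by zero encountered in divide
<stdin>:8: RuntimeWarning: invalid value encountered in multiply
```

View pics/m1.png

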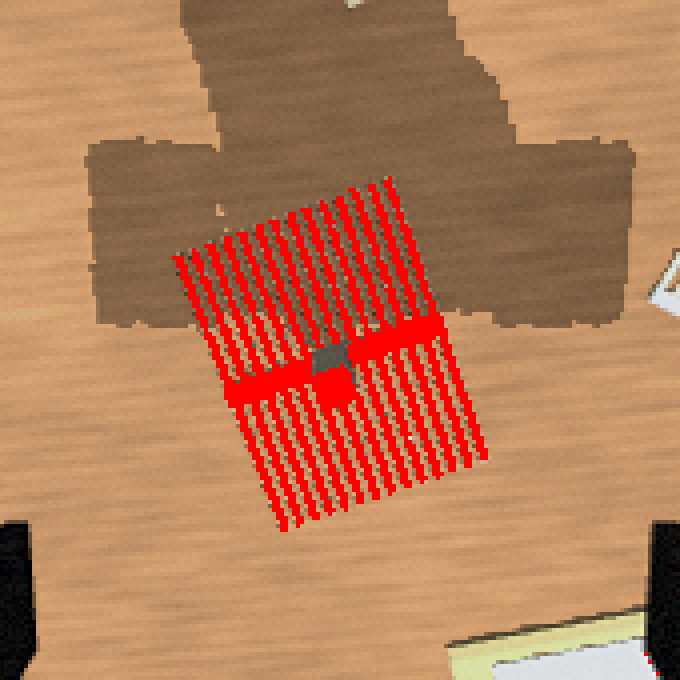

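Run:
```python
from h import *
for psi in (-74.9,105.1):
    for z in (.12,.022): print(psi,z,solver.inverse_kinematics([.6168,.1626,z],R(np.radians(psi))))
for cam in("top","scene","w1"):
    if cam=="w1": zz=np.load("pics/w1.npz");P=cloud("wrist",zz['d'],zz['T'])
    else: P=cloud(cam,np.load(f"pics/{cam}0.npy"))
    b=(np.abs(P[...,0]-.54)<.16)&(np.abs(P[...,1]+.155)<.13)
    for lo,hi in((.004,.012),(.03,.062),(.062,.078),(.085,.105),(.12,.25)):
        q=P[b&(P[...,2]>lo)&(P[...,2]<hi)]
        if len(q)<8: continue
        r=cv2.minAreaRect((q[:,:2]*1000).astype(np.float32));print(cam,lo,hi,len(q),np.round(q.mean(0),3),np.round(r[0]),np.round(r[1]),round(r[2],1))
    L=P[b&(P[...,2]>.1)&(P[...,0]>.57)]
    c=L.mean(0);u,s,vt=np.linalg.svd(L-c,full_matrices=False);print("lid",c,vt,s, L.max(0),L.min(0))
```

```text
-74.9 0.12 [-0.62530593  0.52587018  0.43243667  1.70606724 -0.25851982  0.9664398
  0.16720927]
-74.9 0.022 [-0.59277286  0.65172149  0.39033673  1.75766889 -0.32855836  0.79697468
  0.22081435]
105.1 0.12 [ 0.40308243  0.8126255  -1.11012191  1.63346794  0.77352833  1.19692942
  2.52002908]
105.1 0.022 [ 0.29415809  0.84652767 -0.89591308  1.69370208  0.77238097  0.99360689
  2.51907394]
top 0.004 0.012 1237 [ 0.543 -0.145  0.007] [ 541. -155.] [316. 259.] 0.3
top 0.03 0.062 123 [ 0.542 -0.172  0.047] [ 508. -150.] [187. 180.] 84.4
top 0.062 0.078 386 [ 0.517 -0.155  0.071] [ 509. -153.] [192. 185.] 84.7
top 0.085 0.105 211 [ 0.477 -0.152  0.09 ] [ 511. -147.] [189. 186.] 83.6
top 0.12 0.25 401 [ 0.606 -0.16   0.194] [ 607. -161.] [195.  12.] 84.6
lid [ 0.60514933 -0.16000419  0.18547156] [[ 0.09448784  0.99540995  0.01520132]
 [ 0.05158446 -0.02014457  0.99846544]
 [-0.99418866  0.09355869  0.0532511 ]] [1.20503835 0.89774735 0.04425524] [ 0.62133545 -0.0634074   0.23517042] [ 0.59306257 -0.25754244  0.10007824]
scene 0.004 0.012 282 [ 0.609 -0.11   0.007] [ 540. -155.] [318. 255.
[... 506 characters left out ...]
.62814718 -0.06543163  0.23476175] [ 0.59941487 -0.26078928  0.1000651 ]
w1 0.004 0.012 4640 [ 0.554 -0.124  0.005] [ 577. -121.] [154. 237.] 86.2
w1 0.03 0.062 2342 [ 0.54  -0.075  0.047] [527. -95.] [107. 182.] 70.7
w1 0.062 0.078 2125 [ 0.541 -0.075  0.071] [ 537. -102.] [ 87. 158.] 85.2
w1 0.085 0.105 582 [ 0.562 -0.087  0.092] [541. -86.] [ 71. 149.] 78.7
w1 0.12 0.25 740 [ 0.616 -0.074  0.144] [612. -85.] [44.  9.] 72.6
lid [ 0.6145907  -0.0779203   0.13258028] [[ 0.10456827  0.44638975  0.88870786]
 [-0.13610274 -0.87877599  0.45741535]
 [ 0.98516066 -0.16878671 -0.03113722]] [0.73684139 0.3730942  0.05995221] [ 0.62291933 -0.06435722  0.17479354] [ 0.60756855 -0.12256355  0.10000726]
```

Run:
```python
import cv2
for n,(a,b,c,d) in {"top0":(150,250,255,365),"scene0":(145,230,150,260)}.items():
    p=cv2.imread(f"pics/{n}.png")[a:b,c:d];cv2.imwrite(f"pics/{n}c.png",cv2.resize(p,None,fx=5,fy=5,interpolation=2))
```

```text
(no output)
```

View pics/top0c.png

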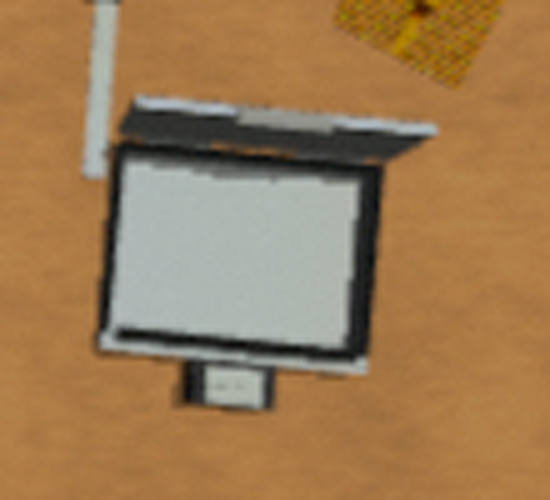

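Sample: centre (0.617, 0.163), long axis at 15.1°; the fitted 108.2 x 82.2 mm matches the given size. Box: yaw about -5.3°, origin about (0.5325, -0.1545). Lid about 1.6 rad. Now I'll grasp.

Run:
```python
from h import *
Rs=R(np.radians(-74.9))
env.reach([.6168,.1626,.12],Rs)
env.movel([.6168,.1626,.016],rate=.1)
effector.grasp(20)
s=env.sense();print(s['t'],s['ee_pos'],s['gripper_width'],s['wrist_force'])
env.movel([.6168,.1626,.30],rate=.2)
s=env.sense();print(s['t'],s['ee_pos'],s['gripper_width'],s['wrist_force'])
wrist("w2")
```

```text
8.0667 [0.61680879 0.16258376 0.01599229] 0.0005768873331567851 [0.29620136 0.17418383 0.14875162]
9.6333 [0.61616871 0.16250792 0.29879519] 0.000770068680877014 [-0.1683063   0.43466908  0.0076969 ]
```

View pics/w2.png

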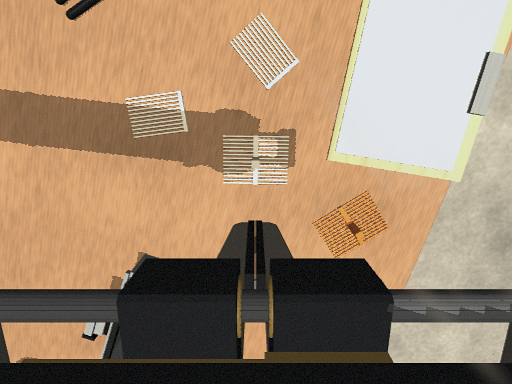

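The jaws closed on nothing (width 0.6 mm), so the grasp missed. The comb is still on the table at px (255,160). I'll check the geometry.

Run:
```python
from h import *
K=viewer.camera_info("wrist")["intrinsics"]
for n in("w1","w2"):
    z=np.load(f"pics/{n}.npz");p,d,T=z['p'],z['d'],z['T'];P=cloud("wrist",d,T)
    def pr(X):
        c=np.linalg.inv(T)@np.r_[X,1];return np.round([K[0,0]*c[0]/-c[2]+K[0,2],K[1,1]*c[1]/c[2]+K[1,2]],1)
    print(n,[pr([.6168,.1626,h]) for h in(0,.02,.049)], "cam",T[:3,3])
    hsv=cv2.cvtColor(p,cv2.COLOR_RGB2HSV)
    b=(np.hypot(P[...,0]-.617,P[...,1]-.163)<.09)
    o=T[:3,3]; Q=P-o; q=o+Q*((0.004-o[2])/(Q[...,2]-1e-9))[...,None]
    m=b&(hsv[...,1]<70)&(hsv[...,2]>110)&(P[...,2]<.015)
    print(cv2.minAreaRect((q[m][:,:2]*1000).astype(np.float32)))
    s=P[b&(P[...,2]>.008)&(P[...,2]<.06)];print(len(s),np.round(s.mean(0),4),np.round(s.min(0),3),np.round(s.max(0),3))
    s=P[b&(P[...,2]>.035)&(P[...,2]<.06)];print(len(s),np.round(s.mean(0),4) if len(s) else "")
    r,c=(130,210) if n=="w2" else (140,205)
    cv2.imwrite(f"pics/{n}z.png",cv2.resize(p[r:r+70,c:c+90],None,fx=8,fy=8,interpolation=0)[:,:,::-1])
```

```text
w1 [array([253. , 179.2]), array([253. , 182.1]), array([252.9, 186.8])] cam [0.53097799 0.17278032 0.42852356]
((616.8201904296875, 162.60186767578125), (108.24790954589844, 82.21118927001953), 15.111059188842773)
152 [0.6147 0.1626 0.0403] [0.609 0.155 0.008] [0.623 0.169 0.051]
111 [0.6156 0.1624 0.0472]
w2 [array([255.3, 159.7]), array([255.3, 161.4]), array([255.3, 164.1])] cam [0.59866296 0.22904298 0.50744243]
((616.3515625, 162.57406616210938), (108.23159790039062, 81.66370391845703), 15.024033546447754)
79 [0.6159 0.1648 0.0423] [0.61  0.157 0.011] [0.622 0.17  0.05 ]
64 [0.6162 0.164  0.0477]
```

View pics/w2z.png

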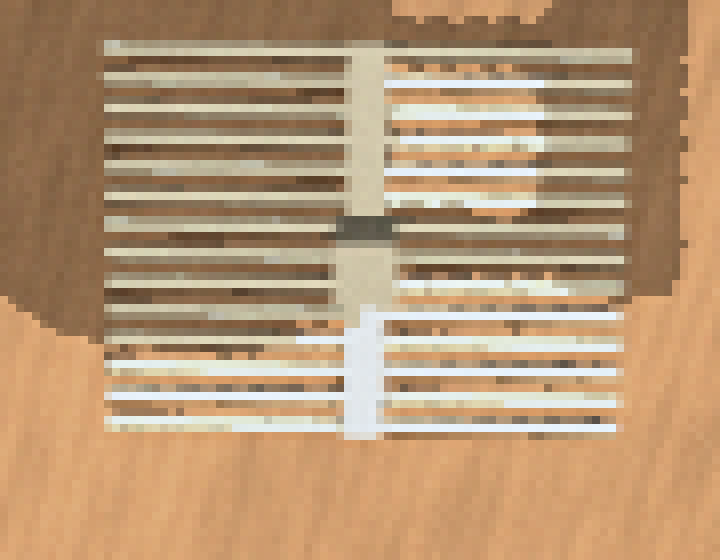

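View pics/w1z.png

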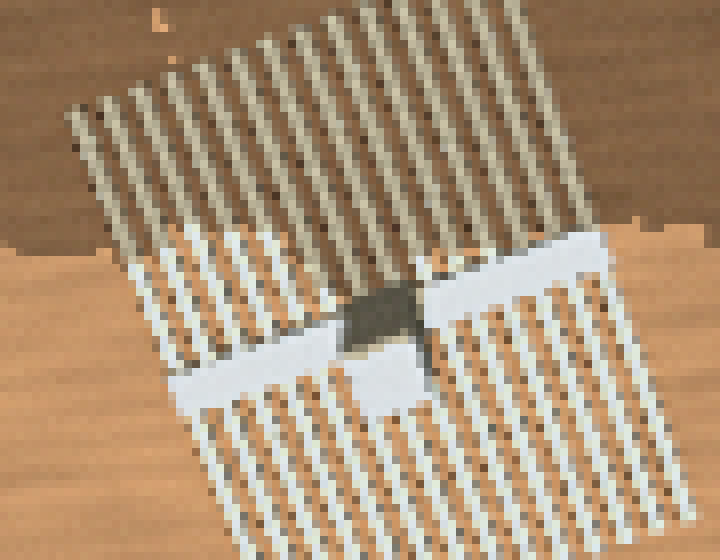

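The stem sits exactly where the TCP went and the comb hasn't moved, which is odd. I'll retry with checks at each stage.

Run:
```python
from h import *
effector.release()
env.movel([.6165,.1626,.012],rate=.18)
s=env.sense();print(s['t'],s['ee_pos'],s['gripper_width'],s['wrist_force'])
wrist("w3")
p,d=viewer.read_camera("scene");cv2.imwrite("pics/s3.png",cv2.resize(p[130:290,220:400],None,fx=4,fy=4,interpolation=2)[:,:,::-1])
```

```text
12.8083 [0.61728295 0.16282518 0.01302978] 0.0919584427163402 [ 0.19775544 -0.01057336  0.28229251]
```

View pics/w3.png

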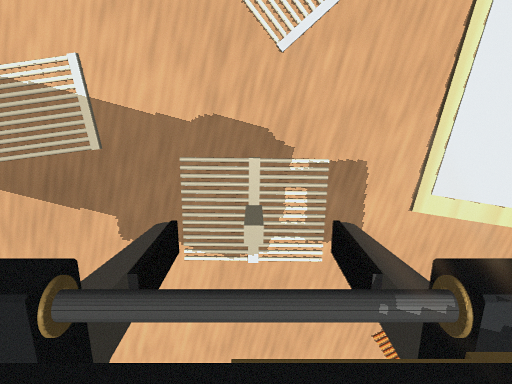

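View pics/s3.png

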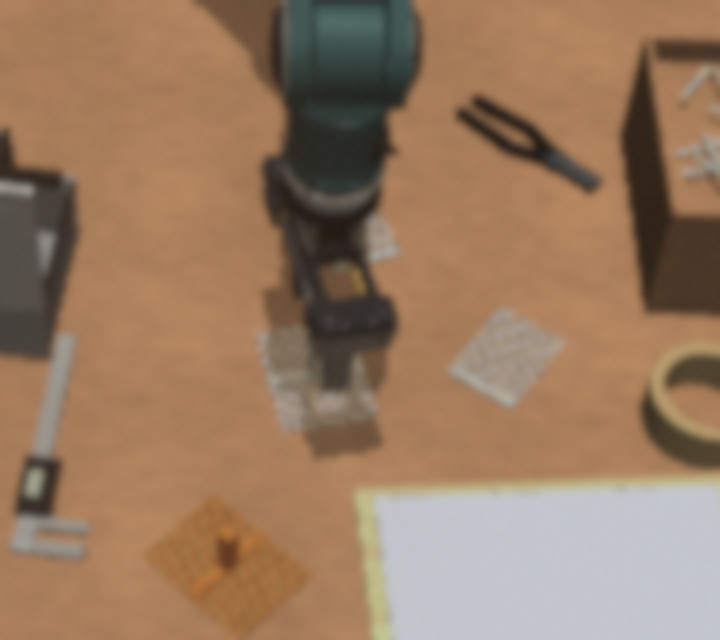

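Run:
```python
from h import *
print(effector.grasp(15))
s=env.sense();print(s['t'],s['ee_pos'],s['gripper_width'],s['wrist_force'])
wrist("w4")
```

```text
False
14.25 [0.6164881  0.16260092 0.01199844] 0.0004974695435769546 [-0.03275213  0.56254748 -0.5444233 ]
```

View pics/w4.png

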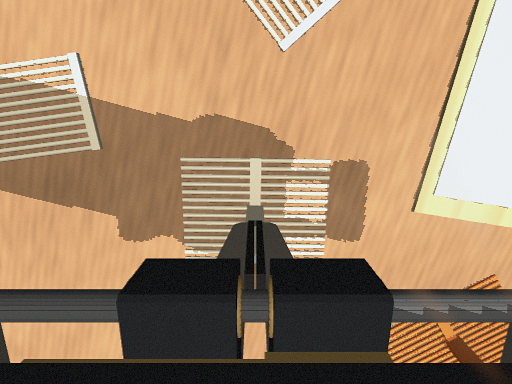

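Run:
```python
from h import *
a=[]
for n in("w3","w4"):
    z=np.load(f"pics/{n}.npz");p,d,T=z['p'],z['d'],z['T'];P=cloud("wrist",d,T)
    a.append(cv2.resize(p[190:290,205:305],None,fx=4,fy=4,interpolation=0)[:,:,::-1])
    Rt=T@np.linalg.inv(viewer.camera_info("wrist")["T_tool_cam"]); t=(P-Rt[:3,3])@Rt[:3,:3]
    for r in range(200,280,6): print(n,r,np.round(t[r,[244,251,255,259,266]]*1000,0).tolist())
    print("sides",[np.round(t[r,c]*1000).tolist() for r,c in((225,178),(225,333),(240,165),(240,340))])
cv2.imwrite("pics/cmp.png",np.hstack(a))
```

```text
w3 200 [[-9.0, 9.0, -8.0], [-10.0, 8.0, -3.0], [-9.0, 8.0, 0.0], [-9.0, 10.0, 3.0], [-9.0, 10.0, 9.0]]
w3 206 [[-4.0, 10.0, -8.0], [-6.0, 4.0, -3.0], [-6.0, 5.0, 0.0], [-6.0, 4.0, 3.0], [-4.0, 11.0, 9.0]]
w3 212 [[1.0, 12.0, -8.0], [-6.0, -9.0, -2.0], [-6.0, -10.0, 0.0], [-6.0, -10.0, 3.0], [1.0, 12.0, 9.0]]
w3 218 [[-6.0, -22.0, -7.0], [-6.0, -24.0, -2.0], [-6.0, -22.0, 0.0], [-6.0, -22.0, 3.0], [6.0, 14.0, 9.0]]
w3 224 [[-6.0, -34.0, -6.0], [-6.0, -34.0, -2.0], [-6.0, -34.0, 0.0], [-6.0, -34.0, 3.0], [10.0, 9.0, 9.0]]
w3 230 [[-3.0, -36.0, -6.0], [-3.0, -36.0, -2.0], [-2.0, -34.0, 0.0], [-3.0, -36.0, 3.0], [15.0, 10.0, 9.0]]
w3 236 [[1.0, -36.0, -6.0], [1.0, -36.0, -2.0], [2.0, -35.0, 0.0], [1.0, -36.0, 3.0], [20.0, 11.0, 9.0]]
w3 242 [[5.0, -36.0, -6.0], [5.0, -36.0, -2.0], [5.0, -37.0, 0.0], [5.0, -37.0, 3.0], [26.0, 13.0, 9.0]]
w3 248 [[31.0, 14.0, -8.0], [29.0, 9.0, -3.0], [30.0, 10.0, 0.0], [32.0, 14.0, 4.0], [31.0, 14.0, 9.0]]
w3 254 [[36.0, 12.0, -8.0], [34.0, 8.0, -3.0], [34.0, 8.0, 0.0], [36.0, 13.0, 4.0], [36.0, 13.0, 9.0]]
w3 260 [[40.0, 11.0, -8.0], [39.0, 9.0, -3.0], [
[... 1409 characters left out ...]
0, -78.0, 2.0], [-10.0, -78.0, 5.0]]
w4 254 [[-10.0, -85.0, -5.0], [-10.0, -85.0, -2.0], [-7.0, -79.0, 0.0], [-10.0, -85.0, 2.0], [-10.0, -85.0, 5.0]]
w4 260 [[-11.0, -91.0, -4.0], [-10.0, -90.0, -2.0], [-5.0, -80.0, 0.0], [-10.0, -90.0, 2.0], [-69.0, -209.0, -0.0]]
w4 266 [[-11.0, -97.0, -4.0], [-10.0, -96.0, -1.0], [-2.0, -80.0, 0.0], [-10.0, -95.0, 2.0], [-11.0, -98.0, 5.0]]
w4 272 [[-10.0, -101.0, -4.0], [-10.0, -100.0, -1.0], [1.0, -81.0, 0.0], [-10.0, -100.0, 2.0], [-11.0, -102.0, 4.0]]
w4 278 [[-8.0, -101.0, -4.0], [-7.0, -101.0, -1.0], [3.0, -83.0, 0.0], [-8.0, -102.0, 2.0], [-11.0, -107.0, 4.0]]
sides [[11.0, 12.0, -59.0], [11.0, 12.0, 60.0], [23.0, 11.0, -69.0], [24.0, 12.0, 67.0]]
```

View pics/cmp.png

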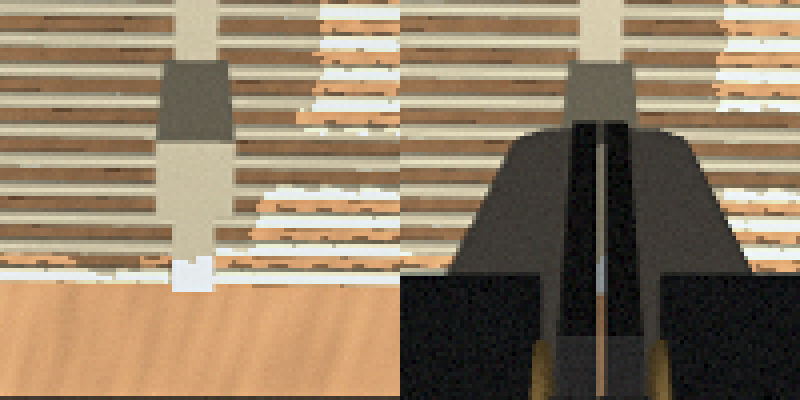

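Depth shows the real fingertips about 38–40 mm behind the reported TCP (tool y ≈ -0.039). They closed just above the 49 mm stem both times. I'll use that offset everywhere and confirm it at the grasp.

Run:
```python
from h import *
effector.release()
s=env.sense();x,y=.6167,.1626
for z in (-.005,-.020):
    env.movel([x,y,z],rate=.08)
    s=env.sense();print(s['t'],s['ee_pos'],s['gripper_width'],s['wrist_force'])
print(effector.grasp(15))
s=env.sense();print(s['t'],s['ee_pos'],s['gripper_width'],s['wrist_force'])
if s['gripper_width']>.008:
    env.movel([x,y,.30],rate=.25)
    s=env.sense();print(s['t'],s['ee_pos'],s['gripper_width'],s['wrist_force'])
p,d,T=wrist("w5")
```

```text
16.0417 [ 0.61591897  0.16231017 -0.00609527] 0.09216345830755732 [-0.02393017  0.31358736  0.44034325]
16.375 [ 0.61605229  0.16239141 -0.02085205] 0.09190015107807063 [ 0.18221683 -0.58530288  0.86381355]
False
17.5583 [ 0.61667857  0.16259454 -0.0200097 ] 0.011526073589487531 [0.54643804 0.21131903 0.47160049]
18.9917 [0.61589423 0.1624336  0.2985654 ] 0.012397053937562009 [ 0.1105419   0.29400379 -0.98752846]
```

View pics/w5.png

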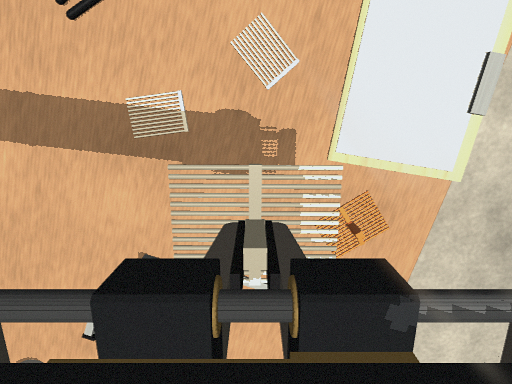

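The comb is held (width 12 mm, about 1 N heavier). Now I'll carry it to the box.

Run:
```python
from h import *
Rb=R(-0.093)
env.reach([.531,-.1545,.27],Rb)
s=env.sense();print(s['t'],s['ee_pos'],s['gripper_width'],s['joint_positions'])
p,d,T=wrist("w6"); P=cloud("wrist",d,T)
print(tip_of("wrist","drybox"))
```

```text
20.5417 [ 0.53133142 -0.15373084  0.26983026] 0.011883866182157412 [-0.16655238  0.22051212  0.46161155  1.75613721 -0.10537015  1.18954988
  1.8030825 ]
[{'at': [0.4443, 0.1932, 0.0004], 'score': 0.44}]
```

View pics/w6.png

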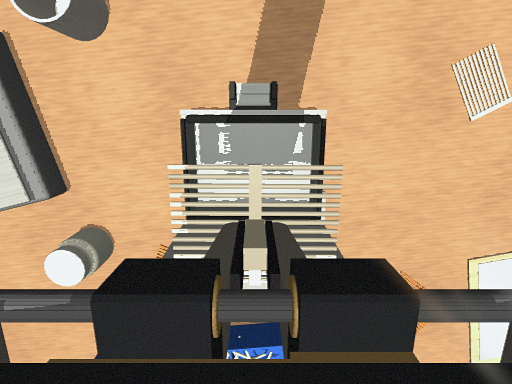

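The comb is above the box and aligned: box walls at columns 182 and 326, comb centre at 255. I'll check the rim numerically.

Run:
```python
from h import *
z=np.load("pics/w6.npz");p,d,T=z['p'],z['d'],z['T'];P=cloud("wrist",d,T)
B=(P-np.array([.5325,-.1545,0]))@np.array([[np.cos(-.093),-np.sin(-.093),0],[np.sin(-.093),np.cos(-.093),0],[0,0,1]])
for r in (84,95,104,108,112,116,120,126,135,150): print(r,[np.round(B[r,c]*1000).tolist() for c in(195,215,235,255,275,310)])
for r in (130,155): 
  print([np.round(B[r,c]*1000).tolist() for c in (178,181,184,187,190,195,200)]);print([np.round(B[r,c]*1000).tolist() for c in (310,315,320,323,326,329)])
m=(B[...,2]>.06)&(B[...,2]<.078)&(np.abs(B[...,0])<.12)&(np.abs(B[...,1])<.11)
q=B[m];print(len(q),q.min(0),q.max(0))
f=q[(q[:,0]<-.05)];print(cv2.minAreaRect((f[:,:2]*1000).astype(np.float32)))
s=(P[...,2]>.27)&(P[...,2]<.31)
t=(P-T[:3,3]);b=B[s&(np.arange(384)[:,None]<220)];print(b.min(0),b.max(0),np.median(b[:,2]))
```

```text
84 [[-118.0, -88.0, -0.0], [-118.0, -58.0, -1.0], [-111.0, -24.0, 70.0], [-109.0, 1.0, 92.0], [-109.0, 25.0, 92.0], [-118.0, 83.0, -0.0]]
95 [[-102.0, -89.0, 0.0], [-102.0, -59.0, 2.0], [-97.0, -24.0, 72.0], [-97.0, 1.0, 86.0], [-96.0, 25.0, 92.0], [-102.0, 84.0, -2.0]]
104 [[-89.0, -90.0, -1.0], [-89.0, -59.0, -0.0], [-86.0, -24.0, 85.0], [-86.0, 1.0, 86.0], [-86.0, 27.0, 72.0], [-89.0, 84.0, 2.0]]
108 [[-84.0, -90.0, -2.0], [-83.0, -59.0, 1.0], [-82.0, -25.0, 72.0], [-82.0, 1.0, 70.0], [-82.0, 27.0, 71.0], [-84.0, 85.0, -0.0]]
112 [[-77.0, -76.0, 72.0], [-77.0, -50.0, 73.0], [-77.0, -25.0, 73.0], [-77.0, 1.0, 72.0], [-77.0, 27.0, 72.0], [-77.0, 72.0, 73.0]]
116 [[-71.0, -74.0, 86.0], [-71.0, -49.0, 86.0], [-71.0, -24.0, 86.0], [-71.0, 1.0, 86.0], [-71.0, 26.0, 86.0], [-72.0, 70.0, 87.0]]
120 [[-67.0, -74.0, 87.0], [-67.0, -49.0, 87.0], [-67.0, -24.0, 85.0], [-67.0, 1.0, 87.0], [-67.0, 26.0, 86.0], [-70.0, 0.0, 479.0]]
126 [[-57.0, -90.0, 3.0], [-57.0, -60.0, 4.0], [-57.0, -29.0, 5.0], [-57.0, 1.0, 4.0], [-57.0, 32.0, 6.0], [-57.0, 85.0, 4.0]]
135 [[-43.0, -91.0, 3.0], [-44.0, -60.0
[... 351 characters left out ...]
.0, -83.0, 4.0]]
[[-51.0, 85.0, 6.0], [-52.0, 88.0, 29.0], [-53.0, 88.0, 63.0], [-54.0, 90.0, 74.0], [-51.0, 111.0, -1.0], [-51.0, 116.0, -1.0]]
[[-12.0, -120.0, 0.0], [-12.0, -115.0, 0.0], [-21.0, -93.0, 74.0], [-20.0, -92.0, 63.0], [-17.0, -92.0, 42.0], [-13.0, -92.0, 7.0], [-13.0, -85.0, 4.0]]
[[-13.0, 87.0, 5.0], [-17.0, 88.0, 39.0], [-21.0, 88.0, 72.0], [-21.0, 92.0, 72.0], [-12.0, 113.0, -0.0], [-12.0, 118.0, 0.0]]
2364 [-0.1121973  -0.09701908  0.06003907] [0.06947722 0.09327317 0.07757409]
((-81.39328002929688, -1.8190078735351562), (190.1229248046875, 61.836883544921875), 89.70154571533203)
[-0.04220933 -0.05351832  0.28952036] [-0.00682077  0.0546021   0.29671162] 0.293048382926996
```

Run:
```python
from h import *
x,y=.5315,-.1565
env.movel([x,y,.005],rate=.2)
f0=env.sense()['wrist_force']
for z in (-.006,-.010,-.0125,-.0145,-.0155):
    env.movel([x,y,z],rate=.05); s=env.sense(); print(z,s['ee_pos'],(s['wrist_force']-f0).round(2))
    if s['wrist_force'][2]-f0[2]>2.5: break
effector.release(); env.pause(.3)
s=env.sense();print(s['t'],s['gripper_width'],s['wrist_force'])
env.movel([x,y,.24],rate=.25)
s=env.sense();print(s['t'],s['ee_pos'])
p,d,T=wrist("w7");P=cloud("wrist",d,T)
p2,d2=viewer.read_camera("top"); print(tip_of("top","sample"),tip_of("wrist","sample"))
B=(P-np.array([.5323,-.1565,0]))@np.array([[np.cos(-.093),-np.sin(-.093),0],[np.sin(-.093),np.cos(-.093),0],[0,0,1]])
m=(np.abs(B[...,0])<.06)&(np.abs(B[...,1])<.085)&(B[...,2]>.03)&(B[...,2]<.06)
print(m.sum(),B[m].mean(0),B[m].max(0),B[m].min(0))
```

```text
-0.006 [ 0.53124263 -0.1564076  -0.00625712] [ 0.47 -0.89  0.48]
-0.01 [ 0.53131121 -0.15646411 -0.01024191] [-0.35 -1.64 -0.49]
-0.0125 [ 0.53142268 -0.15649121 -0.01263694] [ 0.1  -0.1  -0.35]
-0.0145 [ 0.53139433 -0.15644929 -0.0146109 ] [-0.15 -0.79 -0.36]
-0.0155 [ 0.53169338 -0.15655159 -0.0150913 ] [-1.39 -0.09  4.3 ]
25.0167 0.09179185052127568 [ 0.15768727  0.74369912 -0.12199308]
26.1917 [ 0.53056891 -0.15620154  0.23868184]
[{'at': [0.7181, -0.297, 0.0002], 'score': 0.65}, {'at': [0.8131, 0.0939, -0.0049], 'score': 0.64}, {'at': [0.5315, -0.154, 0.0057], 'score': 0.4}] [{'at': [0.5304, -0.1533, 0.0071], 'score': 0.93}, {'at': [0.5291, -0.1563, -0.003], 'score': 0.44}]
106 [-0.00169782 -0.00058593  0.05176515] [0.00569912 0.00474757 0.05584179] [-0.00686225 -0.00614452  0.03539837]
```

View pics/w7.png

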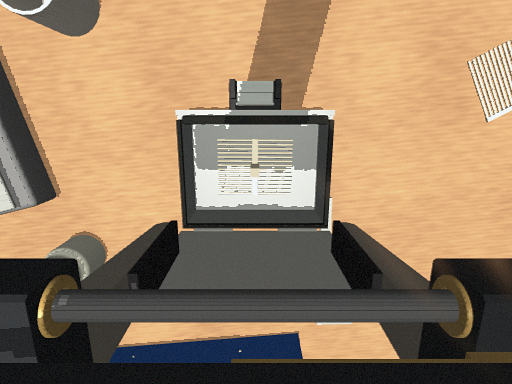

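The comb is placed: stem at box (0, 0), top at 0.052 m, floor contact felt where expected. Now I'll go behind the lid with the fingers shut.

```bash
cat >> h.py <<'E'
O=np.array([.5323,-.1565,0]); PSI=-.093; TIP=.039
A=np.array([[np.cos(PSI),-np.sin(PSI),0],[np.sin(PSI),np.cos(PSI),0],[0,0,1]])
def ee(bx,by,bz): return O+A@np.array([bx,by,bz])-np.array([0,0,TIP])
def tip(s): return A.T@(s['ee_pos']-O)+np.array([0,0,TIP])
def arc(a,r=.14,g=0): # tip centre for lid angle a, front lower edge touching
    return np.array([.074-r*np.cos(a)+(.008+g)*np.sin(a)+.010, 0, .074+r*np.sin(a)+(.008+g)*np.cos(a)])
E
python3 - <<'E'
from h import *
effector.grasp(10)
env.movel(ee(0,0,.295),rate=.3)
env.movel(ee(.125,0,.295),rate=.25)
env.movel(ee(.125,0,.195),rate=.15)
s=env.sense();print(s['t'],tip(s),s['wrist_force'],s['gripper_width'])
p,d=viewer.read_camera("scene");cv2.imwrite("pics/s8.png",cv2.resize(p[90:250,120:300],None,fx=4,fy=4,interpolation=2)[:,:,::-1])
wrist("w8")
E
```

```text
29.45 [ 0.12556136 -0.00024118  0.19628537] [-0.42421849  0.2418213   0.77690156] 0.0005480042083869974
```

View pics/s8.png

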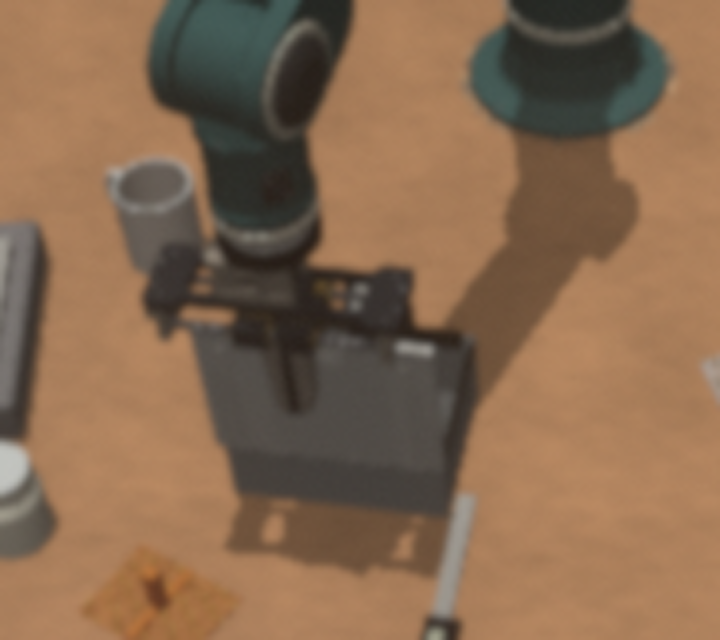

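View pics/w8.png

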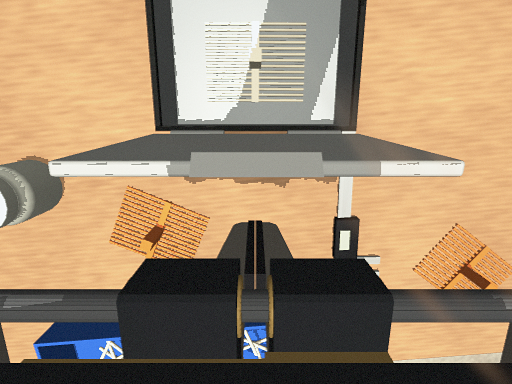

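The fingers are behind the lid and the comb lies in the box (stem at px (255,62)). Now I'll swing the lid in small arcs, watching the force.

Run:
```python
from h import *
f0=env.sense()['wrist_force']
a=1.65; env.movel(ee(*arc(a)),rate=.1)
for a in np.r_[np.arange(1.5,.35,-.15),.3]:
    env.movel(ee(*arc(a)),rate=.13)
    s=env.sense(); f=A.T@(s['wrist_force']-f0); print(round(a,2),round(s['t'],2),(tip(s)*1000).round(1),f.round(1))
    if np.linalg.norm(f)>14: print("STOP");break
p,d=viewer.read_camera("scene");cv2.imwrite("pics/s9.png",cv2.resize(p[90:250,120:300],None,fx=4,fy=4,interpolation=2)[:,:,::-1])
P=cloud("scene",d);Bx=(P-O)@A
m=(np.abs(Bx[...,1])>.05)&(np.abs(Bx[...,1])<.09)&(Bx[...,0]>-.09)&(Bx[...,0]<.06)&(Bx[...,2]>.07)&(Bx[...,2]<.2)
print(m.sum(),"fit",np.polyfit(Bx[m][:,0],Bx[m][:,2],1))
```

```text
1.5 30.29 [8.220e+01 1.000e-01 2.141e+02] [0.4 0.2 0.3]
1.35 30.6 [ 61.5   0.  212.3] [-0.4 -0.1 -0.4]
1.2 30.91 [ 41.1   0.  207.4] [-0.6 -1.7  0.1]
1.05 31.22 [ 21.7  -0.  199.5] [-0.  -0.8  0.3]
0.9 31.52 [  3.7   0.  188.8] [ 0.  -0.5 -0.9]
0.75 31.83 [-12.5   0.  175.5] [-0.7 -0.5  0. ]
0.6 32.14 [-26.8   0.  159.8] [-0.7  0.5  0.3]
0.45 32.45 [-38.4  -0.  142.2] [-1.  -0.2  0.5]
0.3 32.76 [-47.3  -0.  123.1] [-0.5 -0.4  0.5]
828 fit [-0.28894049  0.10264059]
```

View pics/s9.png

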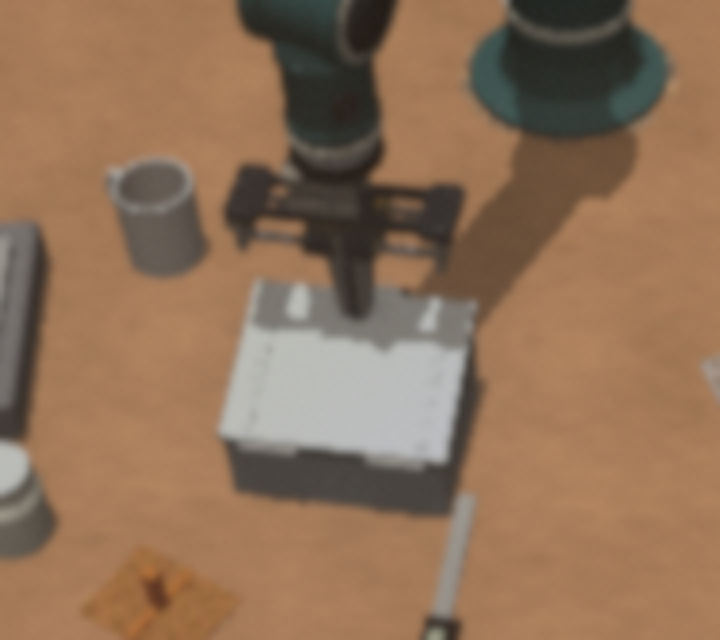

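The lid is at about 0.28 rad with almost no force. Now the controlled press at the pad.

```bash
cat > press.py <<'E'
from h import *
def rd():
    F=[];
    for _ in range(3):
        s=env.sense();F.append(s['wrist_force']);env.pause(.01)
    return env.sense(),np.median(F,0)
f0=np.array([-.4,.25,.3])
s,f0m=rd(); print("base",f0m.round(2))
env.movel(ee(*arc(.2,.143)),rate=.08)
x=-.059; z=arc(.16,.145)[2]; env.movel(ee(x,0,z),rate=.05)
mx=0;zm=None;log=[];drop=False;mn=99
while z>.070:
    z-=.0006
    env.movel(ee(x,0,z),rate=.02)
    s,F=rd(); f=(F-f0)[2]; zt=tip(s)[2]
    log.append((round(z*1000,1),round(zt*1000,1),round(f,1)))
    if f>mx and not drop: mx=f;zm=zt
    if f>27: print("high",f);break
    if not drop and mx>9 and f<mx-3: drop=True; zd=zt; print("DROP at",z,zt,f,"max",mx,zm)
    if drop:
        mn=min(mn,f)
        if zm-zt>.0024 or f>mn+5 : print("end",zt,f);break
    if s['t']>55: print("time");break
print(s['t'],(F-f0).round(1));print(log)
E
python3 press.py
```

```text
base [-0.37  0.73  0.31]
DROP at 0.08579895822607057 0.08631239099988766 11.528391063120306 max 16.97450110340286 0.08730157360325089
end 0.08441539605130155 6.014893565756605
42.8083 [-4.   0.1  6. ]
[(np.float64(104.4), np.float64(104.5), np.float64(0.5)), (np.float64(103.8), np.float64(103.8), np.float64(-0.5)), (np.float64(103.2), np.float64(103.2), np.float64(0.3)), (np.float64(102.6), np.float64(102.5), np.float64(0.4)), (np.float64(102.0), np.float64(102.0), np.float64(-0.7)), (np.float64(101.4), np.float64(101.4), np.float64(-0.0)), (np.float64(100.8), np.float64(100.8), np.float64(0.2)), (np.float64(100.2), np.float64(100.2), np.float64(-0.2)), (np.float64(99.6), np.float64(99.6), np.float64(-0.6)), (np.float64(99.0), np.float64(99.0), np.float64(-0.4)), (np.float64(98.4), np.float64(98.4), np.float64(0.0)), (np.float64(97.8), np.float64(97.8), np.float64(0.1)), (np.float64(97.2), np.float64(97.2), np.float64(-0.1)), (np.float64(96.6), np.float64(96.6), np.float64(-0.2)), (np.float64(96.0), np.float64(96.0), np.float64(-0.2)), (np.float64(95.4), np.float64(95.4), np.float64(
[... 303 characters left out ...]
.float64(91.7), np.float64(4.7)), (np.float64(91.2), np.float64(91.1), np.float64(4.8)), (np.float64(90.6), np.float64(90.7), np.float64(7.1)), (np.float64(90.0), np.float64(90.3), np.float64(9.9)), (np.float64(89.4), np.float64(89.8), np.float64(11.6)), (np.float64(88.8), np.float64(89.3), np.float64(13.2)), (np.float64(88.2), np.float64(88.8), np.float64(14.0)), (np.float64(87.6), np.float64(88.3), np.float64(14.0)), (np.float64(87.0), np.float64(87.8), np.float64(15.8)), (np.float64(86.4), np.float64(87.3), np.float64(17.0)), (np.float64(85.8), np.float64(86.3), np.float64(11.5)), (np.float64(85.2), np.float64(85.2), np.float64(7.3)), (np.float64(84.6), np.float64(84.4), np.float64(6.0))]
```

A clear drop from 17 to 6 N. I'll go in slightly further until the force just begins to rise, so the catch is certain, then back off.

Run:
```python
from h import *
x=-.059;z=.0846;mn=6.0;f0=.3
for i in range(5):
    z-=.0004; env.movel(ee(x,0,z),rate=.02); env.pause(.02)
    s=env.sense();f=np.median([env.sense()['wrist_force'][2] for _ in range(3)])-f0
    print(round(z*1000,2),(tip(s)*1000).round(2),round(f,2)); mn=min(mn,f)
    if f>mn+4 or f>20: break
z0=tip(env.sense())[2]
env.movel(ee(x,0,.12),rate=.1)
env.movel(ee(x,0,.25),rate=.25)
s=env.sense();print(s['t'],tip(s),s['wrist_force'])
p,d,T=wrist("w10"); Bx=(cloud("wrist",d,T)-O)@A
m=(np.abs(Bx[...,1])<.09)&(Bx[...,0]>-.07)&(Bx[...,0]<.06)&(Bx[...,2]>.06)&(Bx[...,2]<.13)
print(m.sum(),"wrist fit",np.polyfit(Bx[m][:,0],Bx[m][:,2],1))
p,d=viewer.read_camera("scene");cv2.imwrite("pics/s10.png",cv2.resize(p[90:250,120:300],None,fx=4,fy=4,interpolation=2)[:,:,::-1])
Bx=(cloud("scene",d)-O)@A
m=(np.abs(Bx[...,1])>.04)&(np.abs(Bx[...,1])<.09)&(Bx[...,0]>-.07)&(Bx[...,0]<.06)&(Bx[...,2]>.06)&(Bx[...,2]<.13)
print(m.sum(),"scene fit",np.polyfit(Bx[m][:,0],Bx[m][:,2],1))
```

```text
84.2 [-6.01e+01  2.00e-02  8.41e+01] 7.26
83.8 [-6.013e+01  2.000e-02  8.373e+01] 7.95
83.4 [-6.016e+01  2.000e-02  8.336e+01] 7.3
83.0 [-6.020e+01  5.000e-02  8.309e+01] 9.07
82.6 [-6.017e+01  6.000e-02  8.305e+01] 12.62
45.3333 [-0.05993171  0.00034117  0.24858364] [-0.10878115  0.31465517 -0.92608411]
11197 wrist fit [-0.01368639  0.08291164]
817 scene fit [-0.01487337  0.08169935]
```

View pics/w10.png

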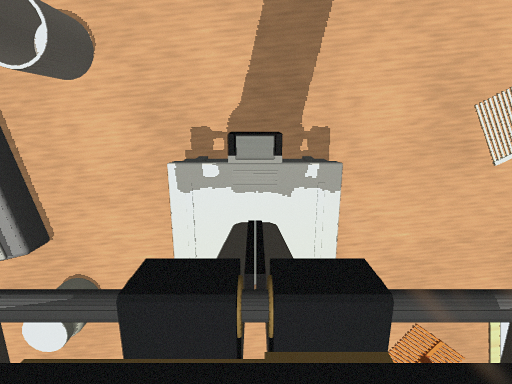

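With nothing pressing it, the lid stays at about 0.014 rad, well below the 0.065 it would lift to if not caught. The tongue covers the lip at px (255,150), and the robot is clear.

Run:
```python
from h import *
print(env.sense()['t']); print(workorder.finish_job())
```

```text
45.4333
the job is handed in; nothing more can be done
None
```

The stemmed comb is flat in the dry box and the lid is latched shut. I handed the job in at 45.4 s of the 64 s allowed; no verdict is reported.

- **Grasp:** The first two tries closed on air just above the stem. The wrist camera's depth showed the real fingertips about 39 mm behind the reported TCP. With that corrected, the third try held the 12 mm stem, although `effector.grasp` still returned False.
- **Placing:** I let the comb go on the box floor. Afterwards the wrist camera showed its stem within about 2 mm of the box centre and its top about 52 mm above the table, as expected for a comb lying flat.
- **Lid:** I swung it down in small arcs and pressed the pad in 0.4–0.6 mm steps. The force rose to 17 N, dropped to 6 N as the tongue slipped over, then reached 12.6 N at the hard stop. No reading came near 35 N.
- **Last checks:** With the robot clear, the lid sat at about 0.014 rad by both the wrist and scene cameras, so the latch is holding it. I could not measure the tongue directly or see the comb under the lid. I saw no contact with the other things on the table, but did not re-measure their positions.

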